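# Strip a stuck pressure sleeve off a digestion-vessel liner

### The arm

A 6-joint arm with a two-finger parallel gripper is mounted at the origin on the work surface. World frame = base frame: x ahead of the robot, y to its left, z up, the work surface at z = 0. Lengths are in m, angles in rad, forces in N, time in s.
With the tool pointing down it reaches from about 0.275 to 0.775 m from the base axis. Payload 14.6 kg.
Tool frame: the origin (TCP) lies midway between the tips of the shut fingers; the grasp point (between the pads) lies 19 mm behind it; x points along the fingers, y is the direction in which the jaws open and shut, and the axes are right-handed (so a half turn about x gives the same grasp; the last joint's range is limited). The gripper opens to 85 mm and grips with 20 to 120 N. Pads are 22 mm wide; open, the fingers measure 114 mm over their backs; the gripper's body (76 mm by 85 mm) begins 54 mm behind the grasp point. The pads swing forward as they close: fully open they stand 13 mm farther back than shut.
Start: joints at [1.015, 0.263, -0.048, 1.259, 0, 1.415], TCP at [0.205, 0.483, 0.231] pointing down, gripper open.
Joint ranges: [-2.65, 2.65], [-0.89, 1.7], [-1.18, 1.37], [-2.13, 2.11], [-1.35, 1.29], [-3.14, 3.14]. Speed limits (rad/s): [1.89, 1.89, 2.57, 2.79, 3.14, 3.14].

### API

Orientations are given as a unit quaternion [x, y, z, w].
In Python, from plant import ctrl, capture, camera_info gives the robot as it stands.
- The arm moves only by the tool carry_out, never from a script. Its argument "increments" is a list of rows, each a list of 7 numbers: the closure in counts, from 0 (fully open) to 255 (shut), then the shift along the tool's x, y, z in cm, then the turn, a rotation vector about the tool's x, y, z in rad. A call has 1 to 10 rows; each row shifts and turns the commanded pose from where the row before left it, along the tool's axes as they then stand; what a row does not reach is not made up. A row lasts 1/10 s, in which the tool goes at most 50 mm and 8.59 degrees, less where a joint would pass 70% of its speed; a pose out of reach is approached as far as the arm can. A call with a gripper value outside its range is refused whole. The fingers move at their own pace and stop on an object; the grip force is fixed at half the most. Time passes only in rows, so rows that do not move let the fingers close. It gives the time, the measured TCP pose, the force and the opening at its end, in the units of the state.
- ctrl.get_obs(): the state, without advancing time (a new reading comes with each control period).
- capture(name): name is "scene" or "top"; returns (picture, depth): 480x640x3 uint8, red, green, blue; 480x640 float32, m along the optical axis (not along the pixel's ray), 0 where there is no reading.
- camera_info(name): a dict with "fx", "fy", "cx", "cy" (pixels), "k1" (the pictures are not rectified: a ray, as slopes to the right and down, at radius r is drawn at 1 + k1 r^2 times it, then the intrinsics apply), "extrinsics" (4x4, takes a point from camera to world coordinates). Camera axes: x right, y up, looking along -z (the intrinsics and any distortion apply to the point x, -y, -z); pixel columns grow to the right and rows downward; lengths in m; the calibration is good to about 2 mm. A picture is of the moment at which its call begins. camera_info takes no time and is no camera call.
- ctrl.sign_off(): hands the job in, once; it reports no verdict.
The state is a dict: "clock": time; "q": joint angles; "qd": joint speeds; "joint_torque": joint torques, N m; "ee_pos": TCP position; "tcp_rot": TCP orientation; "contact_force": force on the tool from outside, world axes, zero at the start; "ft_torque": the same for the moment, N m; "width": finger opening in m.
Only numpy, scipy, OpenCV 4.12 (cv2) and the standard library are available. Lean on these libraries where they do the work, as an engineer would, in place of code of your own. Each camera call takes 0.05 s, during which the arm holds its last target.

### The job

The pressure sleeve is stuck tight on the liner of the digestion vessel that stands on the stripping stand. Push the stand's forked bolt fully home into its keeper so that the liner is locked down, then draw the sleeve up off the liner and set it down upright, without dropping it, in the free part of the drip tray. Leave the liner seated and locked in the stand, never lifting it from its seat, and do not disturb the bottle, the flask or the sleeve that is already in the tray.

Things in the scene. Friction and masses are not known exactly. Their poses are not given: they have to be found in the camera images.
- stand: Stripping stand fixed to the bench: aluminium plate 12 mm thick, x -215 to 70, y -55 to 55 mm, with low lugs round the vessel's flange. Origin on the bench under the vessel's axis; +x: the way the bolt is pushed home; z up. Keeper: steel block with two slots at x 44 to 64 mm, 38 mm high. Two guide rails 33 mm high at x -100 to -46 mm, |y| over 27 mm.
- bolt (a joint): Slide of the forked steel bolt along the stand's +x, in m: 0 drawn back, 0.095 home against its stop, both prong tips 9 mm inside the keeper. Starts at 0 to 0.015. Friction about 2.5 N; stays where it is left. Home, its two prongs (22 to 28 mm above the bench) straddle the liner's groove 2 mm above the flange and hold the liner down.
- bolt_thumb (a point): Middle across of the pushing face of the bolt's upright thumb plate, 55 mm above the bench. The plate is 40 mm wide across the slide, 8 mm thick, from 28 to 70 mm above the bench; the face looks to the stand's -x and lies at stand x = -104 mm when the bolt is home, -199 mm when fully drawn back.
- liner: White plastic liner, 0.3 kg, standing mouth down, loose in the stand's lugs: 106 mm tall; flange 68 mm across and 8 mm thick at the bottom, groove 38 mm across above it, shoulder 54 mm across from 20 to 26 mm up, then a tube 42 mm across to the domed end. A swollen bead 40 mm up jams the sleeve. Origin: centre of its underside, 12 mm above the bench; z up.
- sleeve_center (a point): Centre (half-way up) of the stuck black sleeve: round tube open at both ends, 54 mm outside, 46 inside, 85 long, 0.16 kg, z along its axis. At first it stands on the liner's shoulder, 38 to 123 mm above the bench. Drawing it off takes a pull of 6 to 12 N besides its weight, more than the liner weighs, so an unlocked liner comes up with it. It is off once it has risen 80 mm.
- tray: White drip tray fixed to the bench, 220 (x) x 130 (y) x 22 mm outside, walls and floor 4 mm. Origin at the centre of its underside; inner floor 4 mm above the bench. On the left or on the right of the stand.
- spare_center (a point): Centre (half-way up) of the other black sleeve, of the same size, which already stands loose and upright in the tray: leave it alone.
- rack: White two-deck rack fixed to the bench on the other side, 200 (x) x 100 (y) mm, holding three clean white liners in a row along x, 123 mm high in all. Origin at the centre of its underside.
- bottle_center (a point): Centre (half-way up) of the loose white reagent bottle with a black cap, 64 mm in diameter and 175 mm tall, beside the stand: leave it alone.
- flask_center (a point): Centre (half-way up) of the loose glass conical flask, 82 mm in diameter at the bottom, 40 mm at the mouth, 132 mm tall, beside the stand: leave it alone.
Not all that is in view belongs to the job. Leave any red look-alike of the part that bears sleeve_center alone.

How it is judged:
By the outcome, as a careful person would: the job done as asked, in the order asked, and still so for the second after the job is handed in, with the robot touching nothing.
It also fails if it takes over 56 s, if anything falls off the work surface, if the arm or the gripper's body presses on something with over 40 N, if the wrist force passes 120 N, or if a joint passes its speed limit or range.

## Working session

There is one attempt and no reset: what is moved stays moved. The work goes in short steps, Python scripts to look and compute and a tool call to move; the robot and the scene stay as the last step left them, time stands still between calls to the robot, and variables do not carry over. Pictures are saved under pics/ and viewed, and the job is handed in when it is done.

Besides the shell and the picture viewer there is one more tool, called after "Request:" by a JSON object that holds its "method" and its "body", one argument or row to a line. carry_out: Moves the arm, as the interface text tells. Its arguments: {"type":"object","properties":{"increments":{"type":"array"}},"required":["increments"]}

```bash
ls; mkdir -p pics; python3 - <<'E'
from plant import ctrl,capture,camera_info
import cv2,numpy as np
for n in("scene","top"):
    p,d=capture(n); cv2.imwrite(f"pics/{n}0.png",p[:,:,::-1]); np.savez(f"{n}0.npz",p=p,d=d)
    print(n,camera_info(n))
print(ctrl.get_obs())
E
```

```text
pics
scene {'fx': 454.7636607933275, 'fy': 454.7636607933275, 'cx': 318.2132322279522, 'cy': 241.90743801755167, 'k1': 0.036979027930952826, 'extrinsics': array([[ 0.34992625, -0.72170904,  0.59723335,  1.03057348],
       [ 0.93658689,  0.25668225, -0.23857749, -0.20398566],
       [ 0.01888434,  0.64284545,  0.76576309,  0.69743752],
       [ 0.        ,  0.        ,  0.        ,  1.        ]])}
top {'fx': 584.3283483247956, 'fy': 584.3283483247956, 'cx': 323.5024080034556, 'cy': 240.8215903130531, 'k1': -0.19040498756635058, 'extrinsics': array([[ 0.01564369,  0.99526712, -0.09590949,  0.44202052],
       [-0.9995017 ,  0.01293562, -0.02879267, -0.03228723],
       [-0.02741575,  0.09631212,  0.99497354,  1.33341617],
       [ 0.        ,  0.        ,  0.        ,  1.        ]])}
{'clock': 0.1, 'q': array([ 1.01471445e+00,  2.63509645e-01, -4.88473099e-02,  1.25941379e+00,
       -1.14376809e-05,  1.41551112e+00]), 'qd': array([ 1.27255019e-03,  3.02078313e-05,  2.93241745e-03, -4.59219520e-04,
       -1.01801734e-04, -1.52450178e-03]), 'joint_torque': array([ 3.54168762e-03, -6.38576174e+01,  3.85064864e+01,  1.00368427e-02,
       -7.77881814e-05, -4.54856752e-05]), 'ee_pos': array([0.20470285, 0.4831883 , 0.23086488]), 'tcp_rot': array([ 0.1404321 ,  0.69307181, -0.14108081,  0.69283945]), 'contact_force': array([0.12825172, 0.21563436, 0.59679586]), 'ft_torque': array([-0.05082967,  0.02183172, -0.00037739]), 'width': 0.08541598851282159}
```

View pics/scene0.png

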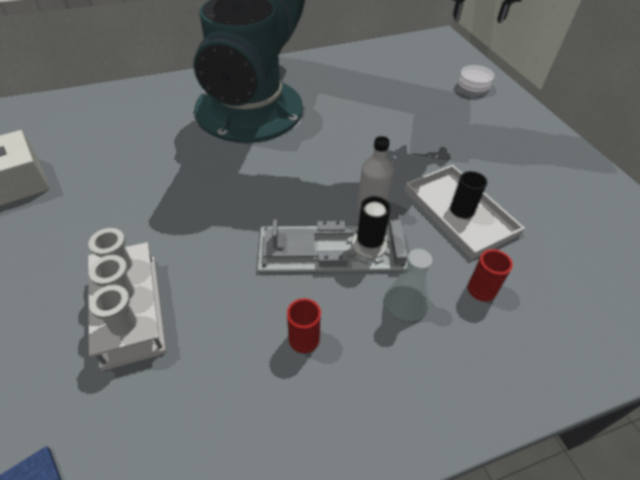

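View pics/top0.png

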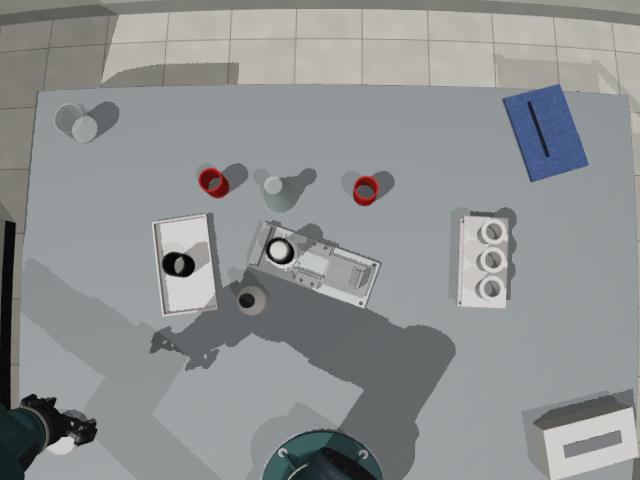

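Scene view: the stuck sleeve with its white liner dome is at (373,222) on the stand, the spare is in the tray at (467,195), the bottle is at (378,180) and the flask at (408,290). The thumb plate is near (273,235) and the keeper at (398,240).
Top view: the sleeve is at (280,251), the spare at (178,263), the thumb near (362,277) and the keeper near (256,245).
Could be taken for the sleeve (scene pixels): the red tubes (304,325) and (490,276), the spare (467,195) and the rack liners (~110,270). I choose (373,222), the black one on the stand with the white dome.

```bash
cat > h.py <<'E'
import numpy as np,cv2
from plant import camera_info
def K(n):
    c=camera_info(n); return c,np.array([[c['fx'],0,c['cx']],[0,c['fy'],c['cy']],[0,0,1]]),np.array([c['k1'],0,0,0,0.])
def slopes(n,uv):
    c,k,D=K(n); return cv2.undistortPoints(np.array(uv,float).reshape(-1,1,2),k,D,None,None,criteria=None) if 0 else cv2.undistortPointsIter(np.array(uv,float).reshape(-1,1,2),k,D,None,None,(3,50,1e-10)).reshape(-1,2)
def rays(n,uv):
    c,_,_=K(n); s=slopes(n,uv); E=c['extrinsics']
    d=np.c_[s[:,0],-s[:,1],-np.ones(len(s))]@E[:3,:3].T
    return E[:3,3],d
def onplane(n,uv,z):
    o,d=rays(n,uv); t=(z-o[2])/d[:,2]; return o+d*t[:,None]
def cloud(n,dep):
    v,u=np.mgrid[:480,:640]; o,d=rays(n,np.c_[u.ravel(),v.ravel()])
    P=o+d*dep.ravel()[:,None]; P[dep.ravel()<=0]=np.nan; return P.reshape(480,640,3)
def proj(n,P):
    c,k,D=K(n); E=np.linalg.inv(c['extrinsics']); q=np.atleast_2d(P)@E[:3,:3].T+E[:3,3]; q=q*[1,-1,-1]
    return cv2.projectPoints(q,np.zeros(3),np.zeros(3),k,D)[0].reshape(-1,2)
E
python3 - <<'E'
from h import *
for n,c in(("top",(210,190,400,325)),("scene",(230,130,540,300))):
    p=np.load(n+"0.npz")['p'][:,:,::-1]; a=p[c[1]:c[3],c[0]:c[2]]
    s=780/a.shape[1]; cv2.imwrite(f"pics/{n}_crop.png",cv2.resize(a,None,fx=s,fy=s,interpolation=cv2.INTER_CUBIC)); print(s)
P=cloud("top",np.load("top0.npz")['d']); 
for u,v in((280,251),(178,263),(256,245),(362,277),(250,298),(274,184),(340,300),(200,300),(160,240),(100,350)): print(u,v,P[v,u].round(4))
P=cloud("scene",np.load("scene0.npz")['d'])
for u,v in((375,209),(373,235),(378,160),(467,195),(273,235),(398,240)): print(u,v,P[v,u].round(4))
E
```

```text
4.105263157894737
2.5161290322580645
280 251 [0.5363 0.0933 0.1216]
178 263 [0.5141 0.3436 0.0033]
256 245 [0.5551 0.1555 0.0434]
362 277 [ 0.488  -0.0818  0.0255]
250 298 [0.4375 0.1456 0.1763]
274 184 [0.6762 0.1082 0.1322]
340 300 [ 0.4358 -0.0333 -0.0032]
200 300 [0.4296 0.2884 0.0041]
160 240 [0.5669 0.3883 0.0065]
100 350 [ 0.3042  0.5317 -0.0024]
375 209 [0.5418 0.0978 0.119 ]
373 235 [0.5629 0.0895 0.0747]
378 160 [0.4426 0.1479 0.1383]
467 195 [0.5251 0.313  0.0685]
273 235 [ 0.4989 -0.0805  0.0707]
398 240 [0.5647 0.1451 0.0406]
```

```bash
python3 - <<'E'
from h import *
T=cloud("top",np.load("top0.npz")['d']); S=cloud("scene",np.load("scene0.npz")['d'])
print(np.isnan(T[...,2]).mean(), np.isnan(S[...,2]).mean())
A=np.r_[T.reshape(-1,3),S.reshape(-1,3)]; A=A[~np.isnan(A[:,0])]
# height map
x0,x1,y0,y1=.25,.75,-.25,.35; r=.002
H=np.zeros((int((x1-x0)/r),int((y1-y0)/r)))
i=((A[:,0]-x0)/r).astype(int); j=((A[:,1]-y0)/r).astype(int)
m=(A[:,0]>x0)&(A[:,1]>y0)&(i<H.shape[0])&(j<H.shape[1])&(i>=0)&(j>=0)
np.maximum.at(H,(i[m],j[m]),A[m,2])
img=cv2.applyColorMap((np.clip(H/.18,0,1)*255).astype(np.uint8),cv2.COLORMAP_JET)[::-1,::-1]
cv2.imwrite("pics/hm.png",cv2.resize(img,None,fx=2.4,fy=2.4,interpolation=cv2.INTER_NEAREST))
E
```

```text
0.0040625 0.003955078125
```

View pics/top_crop.png

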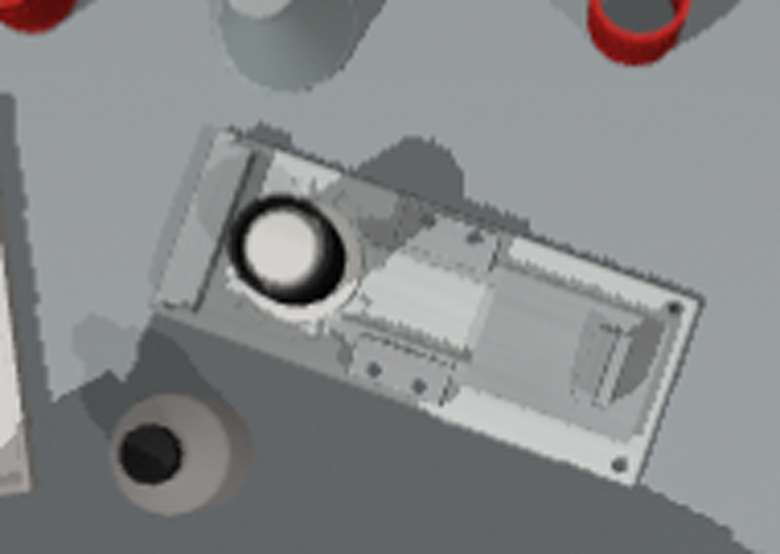

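View pics/scene_crop.png

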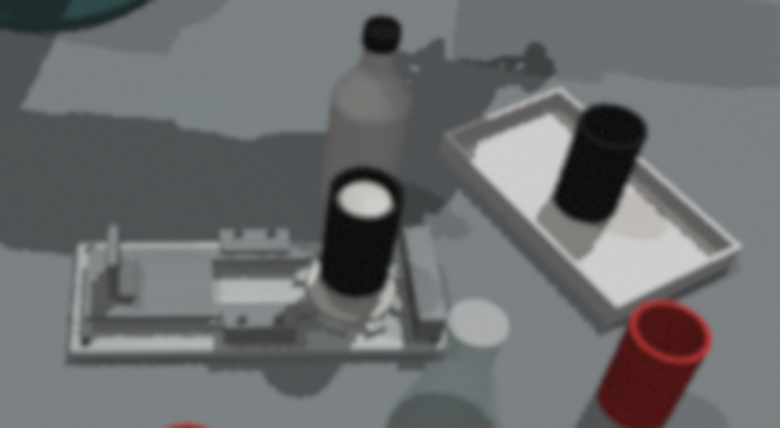

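View pics/hm.png

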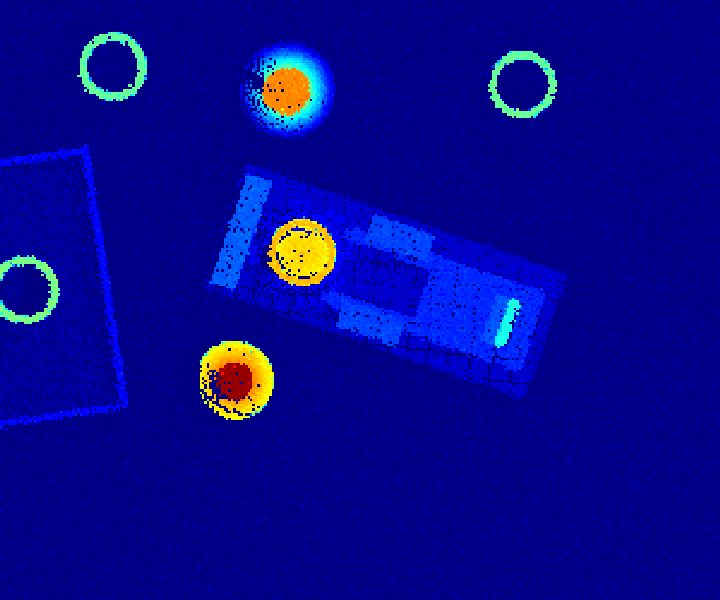

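The crops confirm it: the black tube around the white dome on the stand (top 280,251; scene 373,222). The height map shows the stand, thumb plate, bottle, flask and tray clearly. Now the measurements.

```bash
cat > meas.py <<'E'
from h import *
def circ(P):
    a=np.c_[2*P,np.ones(len(P))]; b=(P**2).sum(1); s=np.linalg.lstsq(a,b,rcond=None)[0]; return s[:2],np.sqrt(s[2]+s[:2]@s[:2])
def run(tag):
  for n in("top","scene"):
    C=cloud(n,np.load(n+tag+".npz")['d']).reshape(-1,3); C=C[~np.isnan(C[:,0])]
    col=None
    def sel(c,r,z0,z1): return C[(np.hypot(*(C[:,:2]-c).T)<r)&(C[:,2]>z0)&(C[:,2]<z1)]
    print(n,"bench z",np.median(sel([.35,-.15],.05,-.02,.02)[:,2]).round(4))
    for nm,c,r,z0,z1 in(("sleeve rim",[.54,.097],.04,.112,.135),("sleeve",[.54,.097],.045,.06,.11),("spare",[.51,.33],.05,.03,.1),("bottle",[.435,.155],.045,.02,.1),("cap",[.435,.155],.03,.15,.2),("flask",[.675,.11],.06,.12,.15),("flaskbot",[.675,.11],.06,.005,.02)):
        Q=sel(c,r,z0,z1)
        if len(Q)<8: print(nm,len(Q));continue
        if nm=="sleeve rim": Q=Q[np.hypot(*(Q[:,:2]-np.median(Q[:,:2],0)).T)>.0225]
        print(nm,len(Q),circ(Q[:,:2]),"box",Q.min(0).round(4),Q.max(0).round(4))
    Q=sel([.475,-.075],.05,.05,.09); Q2=Q[Q[:,2]>.064]
    for nm,q in(("thumbplate",Q),("thumbtop",Q2),("keeper",sel([.555,.15],.07,.03,.045))):
        if nm=="keeper": q=q[np.abs((q[:,:2]-[.56,.15])@[np.cos(-.27),np.sin(-.27)])<.06]
        if len(q)<5: print(nm,len(q)); continue
        r=cv2.minAreaRect(q[:,:2].astype(np.float32)*1000); print(nm,len(q),r,"zmed/max",np.median(q[:,2]).round(4),np.percentile(q[:,2],95).round(4),"mean",q.mean(0).round(4), "pca",np.degrees(np.arctan2(*np.linalg.svd(q[:,:2]-q[:,:2].mean(0))[2][0][::-1])).round(2))
    Q=C[(C[:,2]>.017)&(C[:,2]<.027)&(C[:,1]>.2)&(C[:,1]<.42)&(C[:,0]>.38)&(C[:,0]<.68)]
    print("tray",cv2.minAreaRect(Q[:,:2].astype(np.float32)*1000),Q[:,2].mean())
    Q=C[(C[:,2]>.008)&(C[:,2]<.05)&(C[:,1]<.18)&(C[:,1]>-.15)&(C[:,0]>.40)&(C[:,0]<.62)&(np.hypot(*(C[:,:2]-[.435,.155]).T)>.05)]
    print("stand",cv2.minAreaRect(Q[:,:2].astype(np.float32)*1000))
if __name__=="__main__":
    import sys; run(sys.argv[1])
E
python3 meas.py 0
```

```text
top bench z 0.0008
sleeve rim 164 (array([0.53964223, 0.09760241]), np.float64(0.02490411962126358)) box [0.5134 0.071  0.1132] [0.5659 0.1249 0.1304]
sleeve 111 (array([0.53911294, 0.09611554]), np.float64(0.023757053700785357)) box [0.5135 0.0712 0.0609] [0.5632 0.121  0.11  ]
spare 447 (array([0.5078293 , 0.32865948]), np.float64(0.025123659825066768)) box [0.4812 0.3016 0.03  ] [0.5353 0.3571 0.0958]
bottle 116 (array([0.43296291, 0.15501584]), np.float64(0.03189993398252118)) box [0.4027 0.1227 0.0208] [0.4634 0.145  0.0999]
cap 172 (array([0.43312776, 0.15355356]), np.float64(0.010388997836903436)) box [0.4193 0.1407 0.162 ] [0.4473 0.1675 0.1837]
flask 239 (array([0.67434144, 0.11114942]), np.float64(0.013202938741524705)) box [0.6564 0.0929 0.1274] [0.6917 0.1291 0.1407]
flaskbot 175 (array([0.67873106, 0.11077106]), np.float64(0.04425548625295323)) box [0.6213 0.0525 0.005 ] [0.7319 0.1687 0.02  ]
thumbplate 70 ((480.67608642578125, -73.68612670898438), (8.01717472076416, 39.47243881225586), 71.14149475097656) zmed/max 0.0704 0.0745 mean [ 0.4805 -0.0734  0.0706] pca 160.99

[... 1560 characters left out ...]
.074849128723145, 41.6063117980957), 69.77359771728516) zmed/max 0.07 0.0728 mean [ 0.4847 -0.0726  0.0662] pca -20.05
thumbtop 79 ((480.0698547363281, -71.80699157714844), (7.552334308624268, 41.47063064575195), 69.9454574584961) zmed/max 0.0707 0.073 mean [ 0.4818 -0.0721  0.0704] pca -19.59
keeper 535 ((547.5230102539062, 123.50079345703125), (77.20999908447266, 96.8471450805664), 70.33352661132812) zmed/max 0.0387 0.0417 mean [0.5604 0.1407 0.0384] pca -33.71
tray ((533.50048828125, 305.73052978515625), (266.6739501953125, 182.96441650390625), 8.592756271362305) 0.02161002059521878
stand ((515.8148803710938, 30.77374267578125), (284.59698486328125, 112.56227111816406), 71.03931427001953)
```

```bash
cat > go.py <<'E'
import numpy as np,sys
from scipy.spatial.transform import Rotation as R
from plant import ctrl
def show(target=None,jaw=None):
    o=ctrl.get_obs(); M=R.from_quat(o['tcp_rot']).as_matrix()
    print("t",round(o['clock'],2),"tcp",o['ee_pos'].round(4),"F",o['contact_force'].round(1),"w",round(o['width'],4),"q",o['q'].round(2))
    print("axes x",M[:,0].round(3),"y",M[:,1].round(3),"z",M[:,2].round(3))
    if jaw is not None:
        # desired: x down, y at angle jaw (mod 180)
        for k in(0,180):
            a=np.radians(jaw+k); y=np.array([np.cos(a),np.sin(a),0]); x=np.array([0,0,-1.]); D=np.c_[x,y,np.cross(x,y)]
            print(" rotvec(tool)",k,R.from_matrix(M.T@D).as_rotvec().round(4))
    if target is not None: print(" shift tool cm",(M.T@(np.array(target)-o['ee_pos'])*100).round(2))
E
python3 - <<'E'
from h import *
pts=[]
for n in("top","scene"):
    C=cloud(n,np.load(n+"0.npz")['d']).reshape(-1,3); C=C[~np.isnan(C[:,0])]
    a=np.radians(8.3); ex=np.array([np.cos(a),np.sin(a)]); ey=np.array([-ex[1],ex[0]]); c=np.array([.511,.326])
    L=np.c_[(C[:,:2]-c)@ex,(C[:,:2]-c)@ey]
    m=(C[:,2]>.017)&(C[:,2]<.027)&(abs(L[:,0])<.12)&(abs(L[:,1])<.075)&~((abs(L[:,0])<.04)&(abs(L[:,1])<.05))
    r=cv2.minAreaRect(C[m][:,:2].astype(np.float32)*1000); print(n,r,m.sum())
    f=(abs(L[:,0])<.09)&(abs(L[:,0])>.05)&(abs(L[:,1])<.045); print("floor z",np.median(C[f][:,2]))
from go import show
show([.468,-.11,.26],70.8); show(None,-19.2)
E
```

```text
top ((508.689208984375, 324.4147644042969), (220.45138549804688, 131.95860290527344), 9.056633949279785) 634
floor z 0.004587270637113283
scene ((508.85675048828125, 325.5993347167969), (222.61134338378906, 134.99127197265625), 9.454461097717285) 865
floor z 0.005000967632737385
t 0.1 tcp [0.2047 0.4832 0.2309] F [0.1 0.2 0.6] w 0.0854 q [ 1.01  0.26 -0.05  1.26 -0.    1.42]
axes x [-0.001 -0.001 -1.   ] y [ 0.39   0.921 -0.001] z [ 0.921 -0.39  -0.   ]
 rotvec(tool) 0 [-0.0657 -0.0002  0.001 ]
 rotvec(tool) 180 [3.0759e+00 1.5000e-03 3.0000e-04]
 shift tool cm [ -2.88 -44.35  47.39]
t 0.1 tcp [0.2047 0.4832 0.2309] F [0.1 0.2 0.6] w 0.0854 q [ 1.01  0.26 -0.05  1.26 -0.    1.42]
axes x [-0.001 -0.001 -1.   ] y [ 0.39   0.921 -0.001] z [ 0.921 -0.39  -0.   ]
 rotvec(tool) 0 [1.5051e+00 6.0000e-04 9.0000e-04]
 rotvec(tool) 180 [-1.6365e+00 -9.0000e-04  6.0000e-04]
```

Request:
{"method": "carry_out", "body": {
  "increments": [
    [255,-3,0,0,-0.066,0,0],
    [255,0,-3,3,0,0,0],
    [255,0,-3,3,0,0,0],
    [255,0,-3,3,0,0,0],
    [255,0,-3,3,0,0,0],
    [255,0,-3,3,0,0,0],
    [255,0,-3,3,0,0,0],
    [255,0,-3,3,0,0,0]
  ]
}}

```text
clock: 0.9
ee_pos: [0.3344, 0.2145, 0.2612]
tcp_rot: [0.118, 0.697, -0.118, 0.697]
contact_force: [0.7, 0.5, -0.3]
width: -0.0001
```

```bash
python3 -c "
from go import show
show([.466,-.113,.26],70.8)"
```

```text
t 0.9 tcp [0.3344 0.2145 0.2612] F [ 0.7  0.5 -0.3] w -0.0001 q [ 0.36  0.03 -0.25  1.29  0.    0.7 ]
axes x [-0.  0. -1.] y [0.328 0.945 0.   ] z [ 0.945 -0.328 -0.   ]
 rotvec(tool) 0 [ 0.0006 -0.     -0.    ]
 rotvec(tool) 180 [-3.141e+00  0.000e+00 -1.000e-04]
 shift tool cm [  0.12 -26.61  23.18]
```

Request:
{"method": "carry_out", "body": {
  "increments": [
    [255,0,-3.3,2.9,0,0,0],
    [255,0,-3.3,2.9,0,0,0],
    [255,0,-3.3,2.9,0,0,0],
    [255,0,-3.3,2.9,0,0,0],
    [255,0,-3.3,2.9,0,0,0],
    [255,0,-3.3,2.9,0,0,0],
    [255,0,-3.3,2.9,0,0,0],
    [255,0,-3.3,2.9,0,0,0],
    [255,0,0,0,0,0,0]
  ]
}}

```text
clock: 1.8
ee_pos: [0.4679, -0.1135, 0.2603]
tcp_rot: [0.119, 0.697, -0.119, 0.697]
contact_force: [-0.7, -0.3, 0.0]
width: -0.0003
```

```bash
python3 - <<'E'
from go import show
show([.466,-.113,.045],70.8)
from plant import capture
import numpy as np,cv2
for n in("top","scene"):
    p,d=capture(n); np.savez(n+"1.npz",p=p,d=d); cv2.imwrite(f"pics/{n}1.png",p[:,:,::-1])
from h import *
C=cloud("scene",d); 
E
python3 meas.py 1 | grep -A0 -E "top|scene|thumb|sleeve rim"
```

```text
t 1.8 tcp [ 0.4679 -0.1135  0.2603] F [-0.7 -0.3  0. ] w -0.0003 q [-0.41  0.18 -0.08  1.31 -0.   -0.07]
axes x [-0.001 -0.    -1.   ] y [ 0.332  0.943 -0.001] z [ 0.943 -0.332 -0.001]
 rotvec(tool) 0 [-0.0035 -0.0006  0.0006]
 rotvec(tool) 180 [3.1381e+00 1.0000e-03 9.0000e-04]
 shift tool cm [21.53  0.   -0.18]
top bench z nan
sleeve rim 171 (array([0.53980261, 0.09757432]), np.float64(0.024858990348001275)) box [0.5133 0.0711 0.112 ] [0.5661 0.1249 0.1297]
--
thumbplate 0
thumbtop 0
--
scene bench z 0.0009
sleeve rim 390 (array([0.54027276, 0.09866457]), np.float64(0.025018522700754078)) box [0.5127 0.0719 0.112 ] [0.5669 0.1269 0.1267]
--
thumbplate 112 ((481.10589599609375, -71.97604370117188), (8.000419616699219, 41.21270751953125), 70.45809936523438) zmed/max 0.0698 0.0721 mean [ 0.4847 -0.0727  0.0663] pca -20.07
thumbtop 77 ((481.0606994628906, -72.1033935546875), (7.730144500732422, 41.21270751953125), 70.45809936523438) zmed/max 0.0708 0.0723 mean [ 0.4812 -0.0719  0.0703] pca -19.71
  return _methods._mean(a, axis=axis, dtype=dtype,
  ret = ret.dtype.type(ret / rcount)
```

Request:
{"method": "carry_out", "body": {
  "increments": [
    [255,4,0,0,0,0,0],
    [255,4,0,0,0,0,0],
    [255,4,0,0,0,0,0],
    [255,4,0,0,0,0,0],
    [255,3,0,-0.1,0,0,0],
    [255,2.5,0,0,0,0,0],
    [255,0,0.8,0,0,0,0],
    [255,0,0.6,0,0,0,0],
    [255,0,0.3,0,0,0,0]
  ]
}}

```text
clock: 2.8
ee_pos: [0.4721, -0.0922, 0.0477]
tcp_rot: [0.117, 0.697, -0.117, 0.698]
contact_force: [-0.9, 0.1, 0.4]
width: 0.0001
```

```bash
python3 - <<'E'
from go import show
show([.54-.119*.3315,.0981-.119*.9435,.045],70.8)
from plant import capture
import numpy as np,cv2
p,d=capture("scene"); a=p[130:300,230:540,::-1]; cv2.imwrite("pics/scene2.png",cv2.resize(a,None,fx=2.5,fy=2.5))
E
```

```text
t 2.8 tcp [ 0.4721 -0.0922  0.0477] F [-0.9  0.1  0.4] w 0.0001 q [-0.36  0.33 -0.5   0.74  0.   -0.03]
axes x [ 0.002 -0.001 -1.   ] y [0.327 0.945 0.   ] z [ 0.945 -0.327  0.002]
 rotvec(tool) 0 [ 0.0016  0.002  -0.0001]
 rotvec(tool) 180 [-3.14e+00  1.00e-04  3.10e-03]
 shift tool cm [0.27 8.3  0.13]
```

View pics/scene2.png

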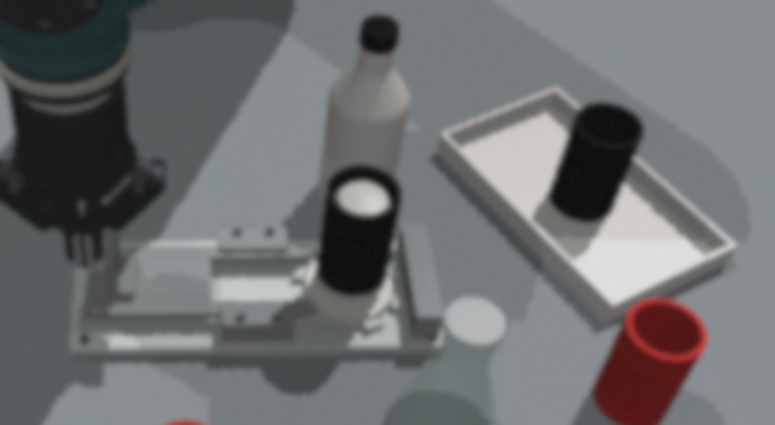

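The fingertips (crop 85,245) are right behind the thumb plate. Pushing now.

Request:
{"method": "carry_out", "body": {
  "increments": [
    [255,0.2,0.5,0,0,0,0],
    [255,0,1,0,0,0,0],
    [255,0,1,0,0,0,0],
    [255,0,1,0,0,0,0],
    [255,0,1,0,0,0,0],
    [255,0,1,0,0,0,0],
    [255,0,0.8,0,0,0,0]
  ]
}}

```text
clock: 3.55
ee_pos: [0.4922, -0.0327, 0.0442]
tcp_rot: [0.118, 0.697, -0.118, 0.697]
contact_force: [0.5, -3.5, 2.4]
width: -0.0001
```

```bash
python3 - <<'E'
from go import show
show([.54-.119*.3315,.0981-.119*.9435,.045],70.8)
from plant import capture
import numpy as np,cv2
p,d=capture("scene"); a=p[130:300,230:540,::-1]; cv2.imwrite("pics/scene3.png",cv2.resize(a,None,fx=2.5,fy=2.5))
E
```

```text
t 3.55 tcp [ 0.4922 -0.0327  0.0442] F [ 0.5 -3.5  2.4] w -0.0001 q [-0.23  0.35 -0.48  0.75  0.    0.1 ]
axes x [-0.  0. -1.] y [0.328 0.945 0.   ] z [ 0.945 -0.328 -0.   ]
 rotvec(tool) 0 [ 0.0007 -0.     -0.    ]
 rotvec(tool) 180 [-3.1409e+00  1.0000e-04 -1.0000e-04]
 shift tool cm [-0.08  2.02  0.18]
```

View pics/scene3.png

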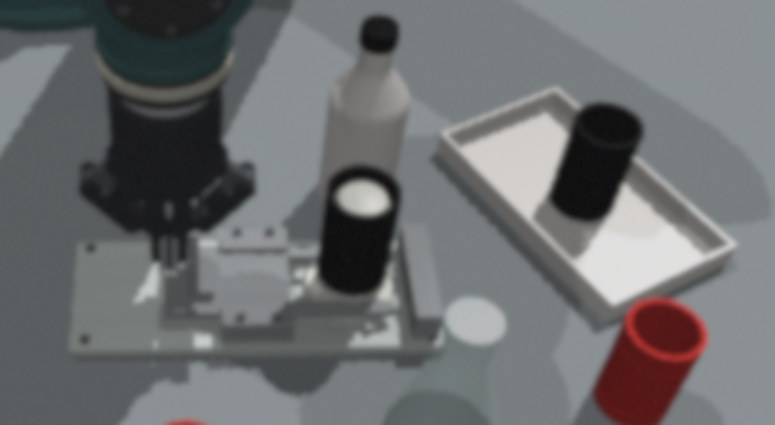

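The bolt is moving: 3.5 N, and the thumb plate is at the fingers (crop 175,265). On to the stop in small steps.

Request:
{"method": "carry_out", "body": {
  "increments": [
    [255,0,0.6,0.05,0,0,0],
    [255,0,0.5,0.05,0,0,0],
    [255,0,0.3,0,0,0,0],
    [255,0,0.2,0,0,0,0],
    [255,0,0,0,0,0,0]
  ]
}}

```text
clock: 4.1
ee_pos: [0.4982, -0.0186, 0.0443]
tcp_rot: [0.118, 0.697, -0.118, 0.697]
contact_force: [-0.2, 0.2, -0.4]
width: 0.0002
```

Request:
{"method": "carry_out", "body": {
  "increments": [
    [255,0,0.2,0,0,0,0],
    [255,0,0.2,0,0,0,0]
  ]
}}

```text
clock: 4.3
ee_pos: [0.4995, -0.0152, 0.0443]
tcp_rot: [0.118, 0.697, -0.118, 0.697]
contact_force: [-1.5, -2.7, -1.4]
width: 0.0003
```

Request:
{"method": "carry_out", "body": {
  "increments": [
    [255,0,0.15,0,0,0,0],
    [255,0,0.1,0,0,0,0]
  ]
}}

```text
clock: 4.5
ee_pos: [0.5002, -0.0129, 0.0443]
tcp_rot: [0.118, 0.697, -0.118, 0.697]
contact_force: [-3.0, -10.6, -0.7]
width: -0.0002
```

Request:
{"method": "carry_out", "body": {
  "increments": [
    [255,0,0.1,0,0,0,0],
    [255,0,0,0,0,0,0]
  ]
}}

```text
clock: 4.7
ee_pos: [0.5002, -0.0129, 0.0443]
tcp_rot: [0.117, 0.697, -0.119, 0.697]
contact_force: [-4.1, -12.8, 0.6]
width: -0.0
```

Firm stop: 13 N with no further motion. Backing off, rising, and checking the bolt.

Request:
{"method": "carry_out", "body": {
  "increments": [
    [255,0,-1,0,0,0,0],
    [255,0,-2,0,0,0,0],
    [255,-4,-2,0,0,0,0],
    [255,-5,-3,0,0,0,0],
    [100,-5,-3,0,0,0,0],
    [0,-5,-3,0,0,0,0],
    [0,-1,-3,0,0,0,0],
    [0,0,0,0,0,0,0]
  ]
}}

```text
clock: 5.5
ee_pos: [0.4491, -0.1631, 0.2249]
tcp_rot: [0.118, 0.696, -0.119, 0.699]
contact_force: [0.2, -0.6, -0.5]
width: 0.0578
```

```bash
python3 - <<'E'
from h import *
from go import show
show([.54,.098,.16],70.8)
from plant import capture
for n in("top","scene"):
    p,d=capture(n); np.savez(n+"4.npz",p=p,d=d)
    C=cloud(n,d).reshape(-1,3); C=C[~np.isnan(C[:,0])]
    s=np.array([.3305,.9438]); l=np.array([-s[1],s[0]]); c=np.array([.540,.098])
    a=(C[:,:2]-c)@s; b=(C[:,:2]-c)@l
    m=(C[:,2]>.064)&(C[:,2]<.08)&(abs(b)<.03)&(a<-.05)&(a>-.2); print(n,"thumb",m.sum(), np.percentile(a[m],[1,50,99]) if m.sum() else 0,np.median(b[m]))
    m=(C[:,2]>.033)&(C[:,2]<.045)&(abs(b)<.06)&(a>.035)&(a<.08); print(" keeper",m.sum(), np.percentile(a[m],[2,50,98]),np.percentile(b[m],[2,50,98]))
    if n=="top": b0=p[190:325,210:400]
    else: b0=p[130:300,230:540]
    cv2.imwrite(f"pics/{n}4.png",cv2.resize(b0[:,:,::-1],None,fx=780/b0.shape[1],fy=780/b0.shape[1],interpolation=cv2.INTER_CUBIC))
E
python3 meas.py 4 | grep -E "^top|^scene|sleeve|spare|bottle|flask "
```

```text
t 5.5 tcp [ 0.4491 -0.1631  0.2249] F [ 0.2 -0.6 -0.5] w 0.0578 q [-0.52  0.18 -0.18  1.21  0.   -0.18]
axes x [ 0.004 -0.002 -1.   ] y [ 0.331  0.944 -0.001] z [ 0.944 -0.331  0.004]
 rotvec(tool) 0 [-0.0023  0.0042  0.0006]
 rotvec(tool) 180 [ 3.1393e+00  9.0000e-04 -6.6000e-03]
 shift tool cm [ 6.48 27.65 -0.1 ]
top thumb 67 [-0.10439681 -0.10030582 -0.09640158] -0.0013247128849481421
 keeper 385 [0.04357434 0.05356224 0.0637529 ] [-0.04516582  0.0003031   0.04553653]
scene thumb 74 [-0.10196409 -0.09937842 -0.09569666] -0.0029554510113637593
 keeper 433 [0.04483635 0.05433087 0.06436885] [-0.04586532 -0.00183895  0.04751183]
top bench z -0.0004
sleeve rim 152 (array([0.53960244, 0.09760414]), np.float64(0.02501327904992834)) box [0.5134 0.0708 0.1126] [0.5659 0.1249 0.1292]
sleeve 105 (array([0.53871412, 0.0963359 ]), np.float64(0.023857765841789173)) box [0.5133 0.0707 0.0603] [0.5631 0.1209 0.11  ]
spare 444 (array([0.50788888, 0.32874481]), np.float64(0.02514402729632656)) box [0.4813 0.302  0.0301] [0.5355 0.357  0.0979]
bottle 118 (array([0.43293391, 0.15502446]), np.float64
[... 168 characters left out ...]
32 0.1221] [0.6923 0.1301 0.1383]
scene bench z 0.0009
sleeve rim 381 (array([0.54046794, 0.09850067]), np.float64(0.024898031098231382)) box [0.5129 0.0718 0.112 ] [0.5668 0.1261 0.1262]
sleeve 552 (array([0.53979397, 0.09888285]), np.float64(0.02568413156939781)) box [0.5165 0.0721 0.0601] [0.5674 0.1222 0.1097]
spare 1020 (array([0.50904748, 0.33002367]), np.float64(0.02513403857450749)) box [0.48   0.3024 0.03  ] [0.5364 0.3575 0.0919]
bottle 569 (array([0.43232233, 0.15596382]), np.float64(0.031382508333337535)) box [0.4162 0.1229 0.0227] [0.4659 0.183  0.1   ]
flask 434 (array([0.67482475, 0.11120458]), np.float64(0.013925041806756225)) box [0.6548 0.0938 0.1201] [0.6931 0.1313 0.1355]
```

View pics/top4.png

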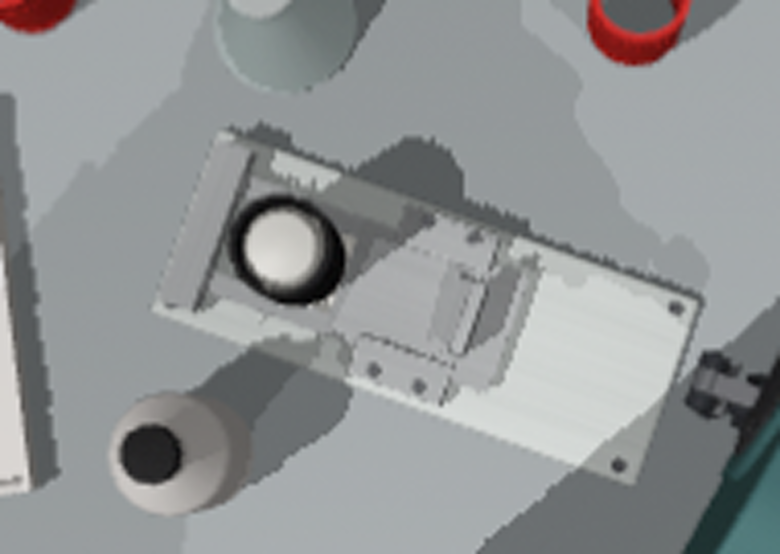

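View pics/scene4.png

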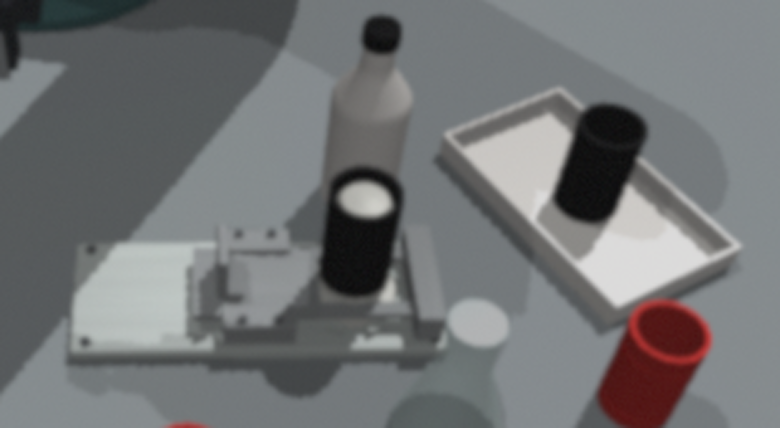

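Bolt home confirmed: the thumb face is at stand x -104 mm (top view), thumb at crop (465,310), prongs running into the keeper. The sleeve and the other objects have not moved. Moving over the sleeve, fingers open.

Request:
{"method": "carry_out", "body": {
  "increments": [
    [0,0,4,0,0,0,0],
    [0,0,4,0,0,0,0],
    [0,0,4,0,0,0,0],
    [0,0,4,0,0,0,0],
    [0,0,4,0,0,0,0],
    [0,0,4,0,0,0,0],
    [0,0,3.6,0,0,0,0],
    [0,0,0,0,0,0,0]
  ]
}}

```text
clock: 6.4
ee_pos: [0.5398, 0.1049, 0.2216]
tcp_rot: [0.116, 0.698, -0.116, 0.697]
contact_force: [-0.4, 0.4, -0.4]
width: 0.0855
```

```bash
python3 -c "
from go import show
show([.540,.098,.071],70.8)"
```

```text
t 6.4 tcp [0.5398 0.1049 0.2216] F [-0.4  0.4 -0.4] w 0.0855 q [ 0.04  0.31 -0.01  1.26  0.    0.37]
axes x [-0.002  0.001 -1.   ] y [0.324 0.946 0.001] z [ 0.946 -0.324 -0.002]
 rotvec(tool) 0 [ 0.0051 -0.0018 -0.0006]
 rotvec(tool) 180 [-3.1365e+00  1.0000e-03 -2.8000e-03]
 shift tool cm [15.06 -0.65  0.27]
```

Request:
{"method": "carry_out", "body": {
  "increments": [
    [0,0,0,0,0,0,0],
    [0,0,0,0,0,0,0]
  ]
}}

```text
clock: 6.6
ee_pos: [0.5391, 0.1003, 0.2224]
tcp_rot: [0.118, 0.698, -0.118, 0.697]
contact_force: [1.0, -0.5, 0.1]
width: 0.0856
```

```bash
python3 -c "
from go import show
show([.540,.098,.071],70.8)"
```

```text
t 6.6 tcp [0.5391 0.1003 0.2224] F [ 1.  -0.5  0.1] w 0.0856 q [ 0.04  0.31 -0.01  1.26  0.    0.37]
axes x [-0.001 -0.    -1.   ] y [ 0.328  0.945 -0.   ] z [ 0.945 -0.328 -0.001]
 rotvec(tool) 0 [ 0.0005 -0.001   0.0003]
 rotvec(tool) 180 [-3.1411e+00 -5.0000e-04 -1.5000e-03]
 shift tool cm [15.14 -0.19  0.18]
```

Request:
{"method": "carry_out", "body": {
  "increments": [
    [0,2,-0.2,0.15,0,0,0],
    [0,3,0,0,0,0,0],
    [0,3,0,0,0,0,0],
    [0,3,0,0,0,0,0],
    [0,2,0,0,0,0,0],
    [0,1.5,0,0,0,0,0],
    [0,0.6,0,0,0,0,0],
    [0,0,0,0,0,0,0],
    [0,0,0,0,0,0,0]
  ]
}}

```text
clock: 7.5
ee_pos: [0.5407, 0.0977, 0.0726]
tcp_rot: [0.118, 0.697, -0.118, 0.697]
contact_force: [0.3, -0.5, -0.2]
width: 0.0852
```

```bash
python3 - <<'E'
from go import show
show([.540,.098,.071],70.8)
from plant import capture
import numpy as np,cv2
p,d=capture("scene"); a=p[100:300,230:540,::-1]; cv2.imwrite("pics/scene5.png",cv2.resize(a,None,fx=2.5,fy=2.5))
E
```

```text
t 7.5 tcp [0.5407 0.0977 0.0726] F [ 0.3 -0.5 -0.2] w 0.0852 q [ 0.03  0.4  -0.29  0.88  0.    0.37]
axes x [ 0.001  0.    -1.   ] y [0.329 0.944 0.   ] z [ 0.944 -0.329  0.001]
 rotvec(tool) 0 [-0.0002  0.0008 -0.0003]
 rotvec(tool) 180 [ 3.1413e+00 -5.0000e-04 -1.2000e-03]
 shift tool cm [ 0.16  0.   -0.07]
```

View pics/scene5.png

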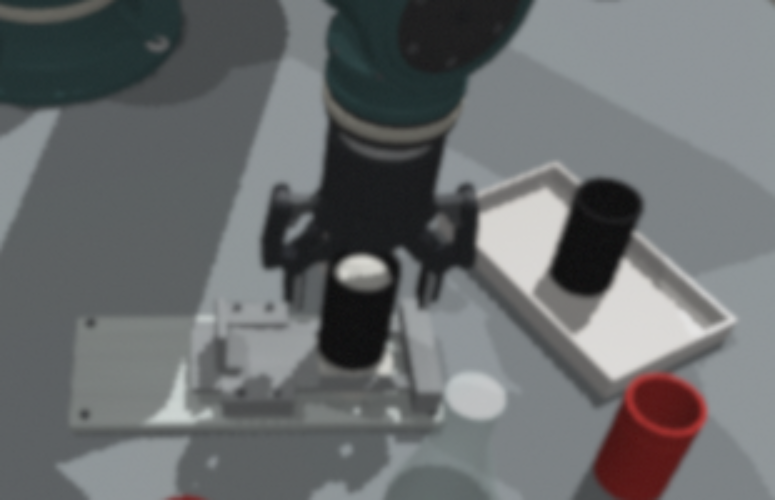

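The fingers straddle the sleeve evenly (tips at crop 290,300 and 430,300; sleeve at 362,310). Closing.

Request:
{"method": "carry_out", "body": {
  "increments": [
    [120,0,0,0,0,0,0],
    [160,0,0,0,0,0,0],
    [255,0,0,0,0,0,0],
    [255,0,0,0,0,0,0],
    [255,0,0,0,0,0,0]
  ]
}}

```text
clock: 8.05
ee_pos: [0.5406, 0.0979, 0.0725]
tcp_rot: [0.118, 0.697, -0.118, 0.698]
contact_force: [-2.6, -1.3, 6.3]
width: 0.0534
```

```bash
python3 - <<'E'
from go import show
show([.540,.098,.071],70.8)
from plant import capture
import numpy as np,cv2
p,d=capture("scene"); a=p[100:300,230:540,::-1]; cv2.imwrite("pics/scene6.png",cv2.resize(a,None,fx=2.5,fy=2.5))
E
```

```text
t 8.05 tcp [0.5406 0.0979 0.0725] F [-2.6 -1.3  6.3] w 0.0534 q [ 0.03  0.4  -0.29  0.87 -0.    0.37]
axes x [ 0.001 -0.    -1.   ] y [ 0.329  0.944 -0.   ] z [ 0.944 -0.329  0.001]
 rotvec(tool) 0 [0.0003 0.0009 0.    ]
 rotvec(tool) 180 [-3.1413e+00 -1.0000e-04  1.5000e-03]
 shift tool cm [ 0.15 -0.01 -0.06]
```

View pics/scene6.png

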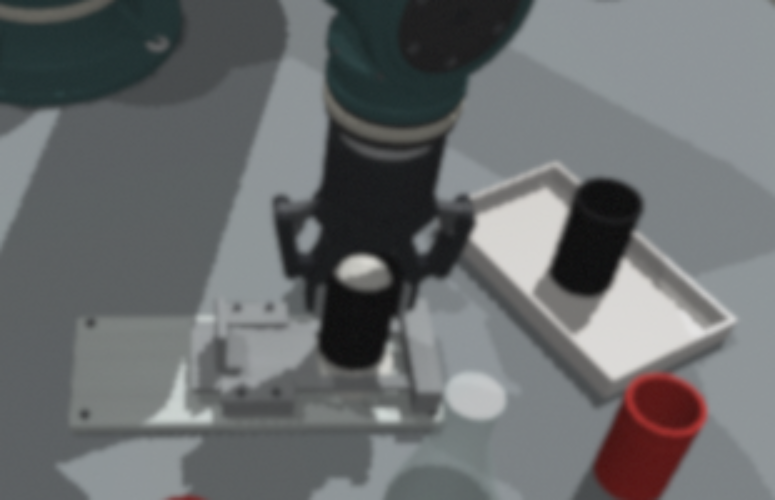

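Gripped at 53.4 mm with the fingers on both sides of the sleeve. Pulling up gently.

Request:
{"method": "carry_out", "body": {
  "increments": [
    [255,-0.2,0,0,0,0,0],
    [255,-0.3,0,0,0,0,0],
    [255,-0.4,0,0,0,0,0],
    [255,-0.5,0,0,0,0,0],
    [255,-0.5,0,0,0,0,0],
    [255,-0.5,0,0,0,0,0]
  ]
}}

```text
clock: 8.7
ee_pos: [0.5406, 0.0981, 0.0966]
tcp_rot: [0.118, 0.697, -0.118, 0.697]
contact_force: [-0.0, 0.6, -1.7]
width: 0.0533
```

Request:
{"method": "carry_out", "body": {
  "increments": [
    [255,-0.6,0,0,0,0,0],
    [255,-0.6,0,0,0,0,0],
    [255,-0.6,0,0,0,0,0]
  ]
}}

```text
clock: 9.0
ee_pos: [0.5407, 0.0981, 0.1148]
tcp_rot: [0.118, 0.697, -0.118, 0.698]
contact_force: [0.0, -0.5, -1.3]
width: 0.0533
```

```bash
python3 - <<'E'
from go import show
show([.540,.098,.071],70.8)
from plant import capture
import numpy as np,cv2
p,d=capture("scene"); a=p[100:300,230:540,::-1]; cv2.imwrite("pics/scene7.png",cv2.resize(a,None,fx=2.5,fy=2.5))
E
```

```text
t 9.0 tcp [0.5407 0.0981 0.1148] F [ 0.  -0.5 -1.3] w 0.0533 q [ 0.03  0.36 -0.22  0.98 -0.    0.37]
axes x [ 0.001  0.    -1.   ] y [0.329 0.944 0.   ] z [ 0.944 -0.329  0.001]
 rotvec(tool) 0 [ 0.0003  0.0009 -0.0003]
 rotvec(tool) 180 [-3.1413e+00  5.0000e-04  1.4000e-03]
 shift tool cm [ 4.38 -0.03 -0.06]
```

View pics/scene7.png

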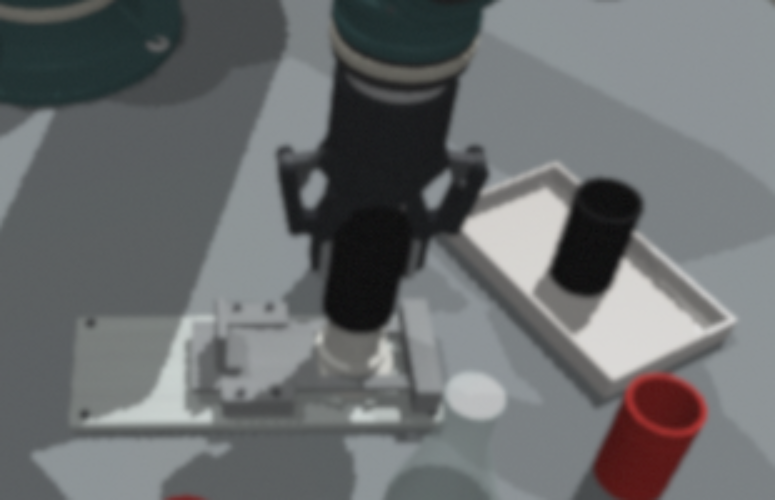

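The sleeve rises (bottom at crop 358,325) while the liner's shoulder stays down at (350,355). Continuing up.

Request:
{"method": "carry_out", "body": {
  "increments": [
    [255,-0.8,0,0,0,0,0],
    [255,-1,0,0,0,0,0],
    [255,-1,0,0,0,0,0],
    [255,-1,0,0,0,0,0],
    [255,-1,0,0,0,0,0],
    [255,-1,0,0,0,0,0],
    [255,-1,0,0,0,0,0],
    [255,-1,0,0,0,0,0],
    [255,0,0,0,0,0,0]
  ]
}}

```text
clock: 9.95
ee_pos: [0.541, 0.0981, 0.1933]
tcp_rot: [0.118, 0.697, -0.118, 0.698]
contact_force: [0.8, 0.0, -2.1]
width: 0.0533
```

```bash
python3 - <<'E'
from h import *
from go import show
show([.574,.336,.193],70.8)
from plant import capture
for n in("scene","top"):
    p,d=capture(n); np.savez(n+"8.npz",p=p,d=d); cv2.imwrite(f"pics/{n}8.png",p[:,:,::-1])
C=cloud("scene",np.load("scene8.npz")['d']).reshape(-1,3); px=np.load("scene8.npz")['p'].reshape(-1,3)
ok=~np.isnan(C[:,0])&(np.hypot(C[:,0]-.54,C[:,1]-.098)<.035)
dark=ok&(px.max(1)<40); wh=ok&(px.min(1)>110)
print("dark z pct",np.percentile(C[dark][:,2],[0.5,2,10,50]),"white z pct",np.percentile(C[wh][:,2],[2,50,98,100]))
E
```

```text
t 9.95 tcp [0.541  0.0981 0.1933] F [ 0.8  0.  -2.1] w 0.0533 q [ 0.03  0.32 -0.07  1.18 -0.    0.37]
axes x [ 0.002  0.    -1.   ] y [0.329 0.944 0.001] z [ 0.944 -0.329  0.002]
 rotvec(tool) 0 [ 0.0003  0.0018 -0.0007]
 rotvec(tool) 180 [-3.1413e+00  1.1000e-03  2.9000e-03]
 shift tool cm [ 0.04 23.56 -4.7 ]
dark z pct [0.16435632 0.16873043 0.18757138 0.24182217] white z pct [0.02023987 0.05385788 0.11983062 0.16060921]
```

View pics/scene8.png

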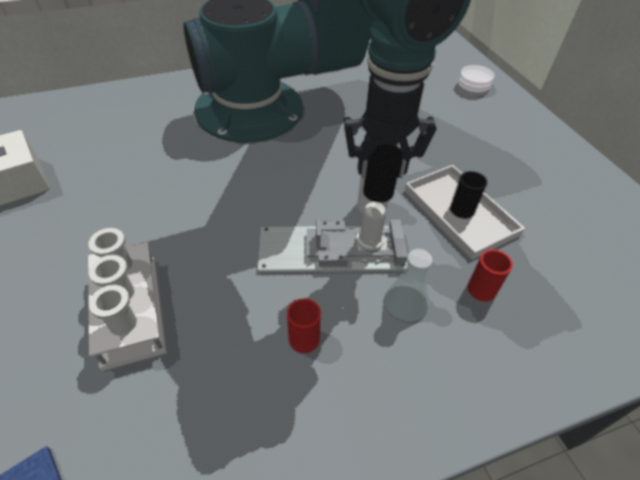

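The sleeve is clear (px 382,173) and the liner stands in the bolt (372,225), its top at 0.120, i.e. seated. Moving over the far free half of the tray.

Request:
{"method": "carry_out", "body": {
  "increments": [
    [255,0,2,-0.4,0,0,0],
    [255,0,3,-0.6,0,0,0],
    [255,0,3,-0.6,0,0,0],
    [255,0,3,-0.6,0,0,0],
    [255,0,3,-0.6,0,0,0],
    [255,0,3,-0.6,0,0,0],
    [255,0,3,-0.6,0,0,0],
    [255,0,2,-0.4,0,0,0],
    [255,0,1.5,-0.3,0,0,0],
    [255,0,0,0,0,0,0]
  ]
}}

```text
clock: 11.05
ee_pos: [0.5729, 0.337, 0.1907]
tcp_rot: [0.117, 0.698, -0.117, 0.697]
contact_force: [-0.1, 0.4, -2.3]
width: 0.0529
```

Request:
{"method": "carry_out", "body": {
  "increments": [
    [255,0,0,0,0,0,0],
    [255,0,0,0,0,0,0]
  ]
}}

```text
clock: 11.25
ee_pos: [0.5731, 0.3347, 0.1917]
tcp_rot: [0.118, 0.697, -0.118, 0.697]
contact_force: [0.7, -0.5, -1.5]
width: 0.0533
```

```bash
python3 - <<'E'
from h import *
from go import show
show([.5735,.3355,.039],70.8)
from plant import capture
for n in("scene","top"):
    p,d=capture(n); np.savez(n+"9.npz",p=p,d=d); cv2.imwrite(f"pics/{n}9.png",p[:,:,::-1])
    C=cloud(n,d).reshape(-1,3); px=p.reshape(-1,3); ok=~np.isnan(C[:,0])&(np.hypot(C[:,0]-.5735,C[:,1]-.3355)<.04)&(C[:,2]>.13)&(px.max(1)<40)
    if ok.sum(): print(n,ok.sum(),np.percentile(C[ok][:,2],[0,1,5,10]))
E
```

```text
t 11.25 tcp [0.5731 0.3347 0.1917] F [ 0.7 -0.5 -1.5] w 0.0533 q [ 0.41  0.52  0.26  1.31 -0.    0.74]
axes x [-0.001 -0.    -1.   ] y [ 0.329  0.944 -0.001] z [ 0.944 -0.329 -0.   ]
 rotvec(tool) 0 [-0.0002 -0.0004  0.0006]
 rotvec(tool) 180 [3.1414e+00 9.0000e-04 5.0000e-04]
 shift tool cm [15.27  0.1   0.02]
scene 5272 [0.15945198 0.16508428 0.17993462 0.19943251]
top 614 [0.15941346 0.16793273 0.18089188 0.19703077]
```

View pics/scene9.png

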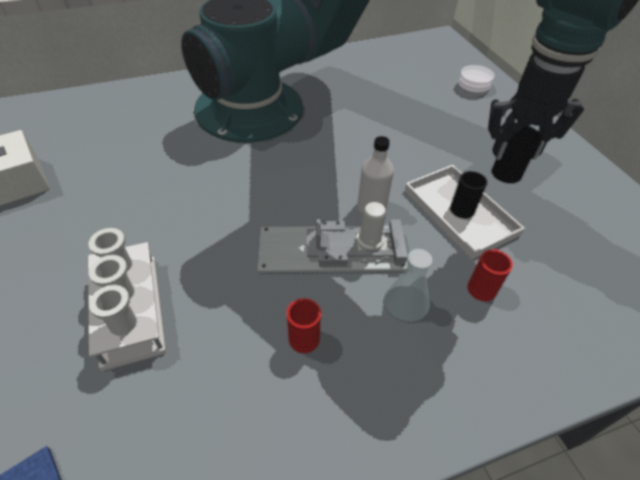

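The sleeve (px 510,165) hangs over the tray's far half, bottom at about 0.158. The liner (372,225) and the others are unchanged. Descending about 145 mm, then by feel.

Request:
{"method": "carry_out", "body": {
  "increments": [
    [255,2,0.1,0,0,0,0],
    [255,3,0,0,0,0,0],
    [255,3,0,0,0,0,0],
    [255,3,0,0,0,0,0],
    [255,2,0,0,0,0,0],
    [255,1,0,0,0,0,0],
    [255,0.5,0,0,0,0,0],
    [255,0,0,0,0,0,0]
  ]
}}

```text
clock: 12.15
ee_pos: [0.5737, 0.3363, 0.0472]
tcp_rot: [0.118, 0.697, -0.118, 0.697]
contact_force: [0.4, 0.1, -2.1]
width: 0.0532
```

```bash
python3 - <<'E'
from h import *
from go import show
show([.5735,.3355,.039],70.8)
from plant import capture
p,d=capture("scene"); a=p[120:290,380:600,::-1]; cv2.imwrite("pics/scene10.png",cv2.resize(a,None,fx=3.4,fy=3.4))
E
```

```text
t 12.15 tcp [0.5737 0.3363 0.0472] F [ 0.4  0.1 -2.1] w 0.0532 q [ 0.41  0.6  -0.01  0.97  0.    0.74]
axes x [ 0.  0. -1.] y [0.329 0.944 0.   ] z [ 0.944 -0.329  0.   ]
 rotvec(tool) 0 [ 0.0001  0.0002 -0.0002]
 rotvec(tool) 180 [-3.1415e+00  3.0000e-04  3.0000e-04]
 shift tool cm [ 0.82 -0.08  0.  ]
```

View pics/scene10.png

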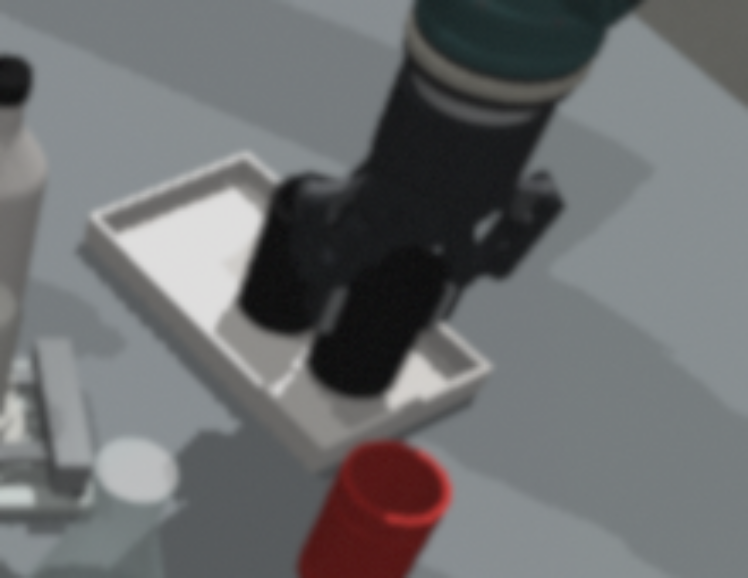

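The sleeve (crop 375,320) is inside the tray walls, clear of the spare (275,265).

Request:
{"method": "carry_out", "body": {
  "increments": [
    [255,0.3,0,0,0,0,0],
    [255,0.2,0,0,0,0,0],
    [255,0,0,0,0,0,0]
  ]
}}

```text
clock: 12.5
ee_pos: [0.5736, 0.3364, 0.042]
tcp_rot: [0.118, 0.697, -0.118, 0.697]
contact_force: [-0.2, 0.1, -1.5]
width: 0.0532
```

Request:
{"method": "carry_out", "body": {
  "increments": [
    [255,0.15,0,0,0,0,0],
    [255,0,0,0,0,0,0]
  ]
}}

```text
clock: 12.7
ee_pos: [0.5735, 0.3364, 0.0403]
tcp_rot: [0.118, 0.697, -0.118, 0.697]
contact_force: [-0.7, 0.4, -2.0]
width: 0.0534
```

Request:
{"method": "carry_out", "body": {
  "increments": [
    [255,0.1,0,0,0,0,0],
    [255,0,0,0,0,0,0]
  ]
}}

```text
clock: 12.9
ee_pos: [0.5735, 0.3364, 0.0393]
tcp_rot: [0.118, 0.697, -0.118, 0.697]
contact_force: [0.5, 0.2, -0.9]
width: 0.0531
```

Request:
{"method": "carry_out", "body": {
  "increments": [
    [255,0.1,0,0,0,0,0],
    [255,0,0,0,0,0,0]
  ]
}}

```text
clock: 13.1
ee_pos: [0.5736, 0.3365, 0.0386]
tcp_rot: [0.118, 0.697, -0.118, 0.697]
contact_force: [0.5, -1.6, 1.8]
width: 0.0532
```

It has touched down (Fz went from -1.5 to +1.8). Releasing gradually.

Request:
{"method": "carry_out", "body": {
  "increments": [
    [80,0,0,0,0,0,0],
    [40,0,0,0,0,0,0],
    [0,0,0,0,0,0,0],
    [0,0,0,0,0,0,0],
    [0,0,0,0,0,0,0],
    [0,0,0,0,0,0,0]
  ]
}}

```text
clock: 13.7
ee_pos: [0.5735, 0.3364, 0.0384]
tcp_rot: [0.118, 0.697, -0.118, 0.697]
contact_force: [-0.5, 0.2, 0.3]
width: 0.0853
```

```bash
python3 - <<'E'
from h import *
from go import show
show([.5735,.3355,.22],70.8)
from plant import capture
p,d=capture("scene"); a=p[120:290,380:600,::-1]; cv2.imwrite("pics/scene11.png",cv2.resize(a,None,fx=3.4,fy=3.4))
E
```

```text
t 13.7 tcp [0.5735 0.3364 0.0384] F [-0.5  0.2  0.3] w 0.0853 q [ 0.41  0.6  -0.02  0.95  0.    0.74]
axes x [ 0.  0. -1.] y [0.329 0.944 0.   ] z [ 0.944 -0.329  0.   ]
 rotvec(tool) 0 [ 0.0003  0.0001 -0.0001]
 rotvec(tool) 180 [-3.1413e+00  1.0000e-04  1.0000e-04]
 shift tool cm [-18.16  -0.09   0.03]
```

View pics/scene11.png

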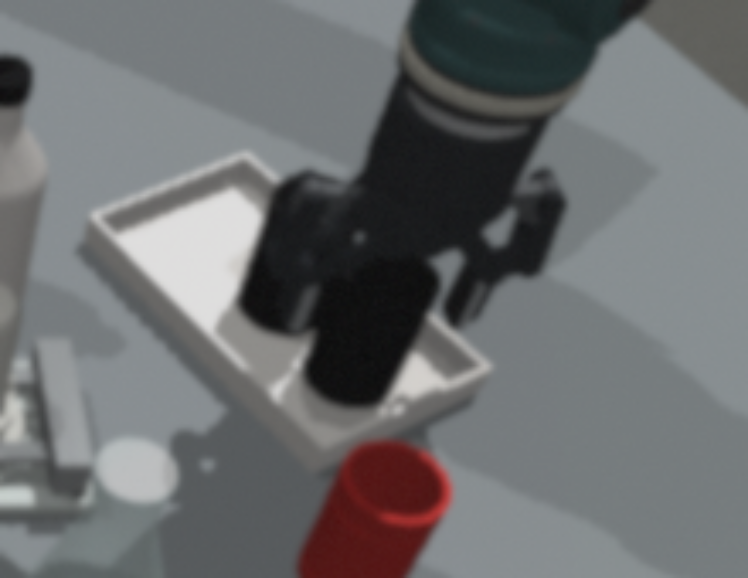

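The sleeve stands upright (crop 370,335) and the fingers are clear of it. Rising straight up.

Request:
{"method": "carry_out", "body": {
  "increments": [
    [0,-0.5,0,0,0,0,0],
    [0,-1,0,0,0,0,0],
    [0,-2,0,0,0,0,0],
    [0,-3,0,0,0,0,0],
    [0,-4,0,0,0,0,0],
    [0,-4,0,0,0,0,0],
    [0,-4,0,0,0,0,0],
    [0,-2,0,0,0,0,0]
  ]
}}

```text
clock: 14.55
ee_pos: [0.5739, 0.3366, 0.2481]
tcp_rot: [0.119, 0.696, -0.117, 0.699]
contact_force: [0.2, 0.4, 0.0]
width: 0.0852
```

Request:
{"method": "carry_out", "body": {
  "increments": [
    [0,0,2,2,0,0,0],
    [0,0,2,-2,0,0,0],
    [0,0,3,-2,0,0,0],
    [0,0,3,-2,0,0,0],
    [0,0,3,-3,0,0,0],
    [0,0,3,-3,0,0,0],
    [0,0,2,-3,0,0,0],
    [0,0,0,0,0,0,0],
    [0,0,0,0,0,0,0]
  ]
}}

```text
clock: 15.45
ee_pos: [0.5093, 0.5496, 0.244]
tcp_rot: [0.117, 0.697, -0.117, 0.697]
contact_force: [0.5, 0.8, 0.4]
width: 0.0852
```

```bash
python3 - <<'E'
from h import *
from meas import circ
from go import show
show()
from plant import capture
for n in("scene","top"):
    p,d=capture(n); np.savez(n+"12.npz",p=p,d=d); cv2.imwrite(f"pics/{n}12.png",p[:,:,::-1])
    C=cloud(n,d).reshape(-1,3); C=C[~np.isnan(C[:,0])]
    for nm,c,z0,z1 in(("placed",[.5735,.336],.03,.1),("placed rim",[.5735,.336],.083,.1),("spare",[.509,.3295],.03,.1),("liner top",[.54,.098],.1,.14)):
        Q=C[(np.hypot(*(C[:,:2]-c).T)<.036)&(C[:,2]>z0)&(C[:,2]<z1)]
        print(n,nm,len(Q),circ(Q[:,:2]) if len(Q)>5 else'',np.percentile(Q[:,2],[2,50,98]).round(4) if len(Q) else '')
    s=np.array([.3305,.9438]); l=np.array([-s[1],s[0]])
    a=(C[:,:2]-[.54,.098])@s; b=(C[:,:2]-[.54,.098])@l
    m=(C[:,2]>.064)&(C[:,2]<.08)&(abs(b)<.03)&(a<-.05)&(a>-.2); print("thumb",np.percentile(a[m],[1,50,99]))
E
python3 meas.py 12 | grep -E "^top|^scene|bottle|cap|flask "
```

```text
t 15.45 tcp [0.5093 0.5496 0.244 ] F [0.5 0.8 0.4] w 0.0852 q [ 0.71  0.71  0.75  1.61 -0.    1.05]
axes x [ 0.001  0.    -1.   ] y [0.327 0.945 0.   ] z [ 0.945 -0.327  0.   ]
scene placed 1101 (array([0.57323443, 0.33611368]), np.float64(0.02501190859978446)) [0.0324 0.0701 0.0909]
scene placed rim 268 (array([0.57310762, 0.33678217]), np.float64(0.0246209153751981)) [0.0832 0.0885 0.0916]
scene spare 1006 (array([0.50898335, 0.32996701]), np.float64(0.0251179254525305)) [0.0323 0.0705 0.0905]
scene liner top 411 (array([0.54206241, 0.09728088]), np.float64(0.01487675412631541)) [0.1012 0.1162 0.1201]
thumb [-0.10192118 -0.09881056 -0.09567715]
top placed 437 (array([0.57219024, 0.33460853]), np.float64(0.024889750628895348)) [0.0317 0.0734 0.0932]
top placed rim 162 (array([0.57229834, 0.33514057]), np.float64(0.024756016349216828)) [0.0838 0.0884 0.0947]
top spare 445 (array([0.50794835, 0.32871728]), np.float64(0.025149124431612584)) [0.0324 0.0731 0.0932]
top liner top 315 (array([0.53900231, 0.09748694]), np.float64(0.014932240137579081)) [0.1066 0.1164 0.1229]
thumb [-0.10435539 -0.10035737 -0.09628667]
top bench z 0.0006Traceback (most recent call last):
  File "meas.py", line 25, in <module>
    import sys; run(sys.argv[1])
                ~~~^^^^^^^^^^^^^
  File "meas.py", line 14, in run
    print(nm,len(Q),circ(Q[:,:2]),"box",Q.min(0).round(4),Q.max(0).round(4))
                                        ~~~~~^^^
    return umr_minimum(a, axis, None, out, keepdims, initial, where)
ValueError: zero-size array to reduction operation minimum which has no identity
```

View pics/scene12.png

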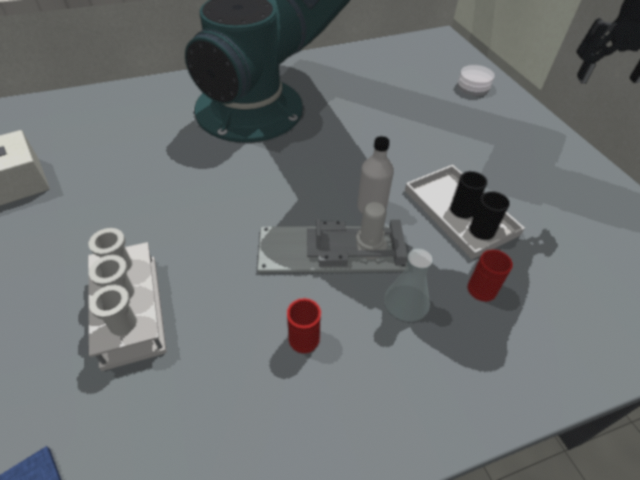

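View pics/top12.png

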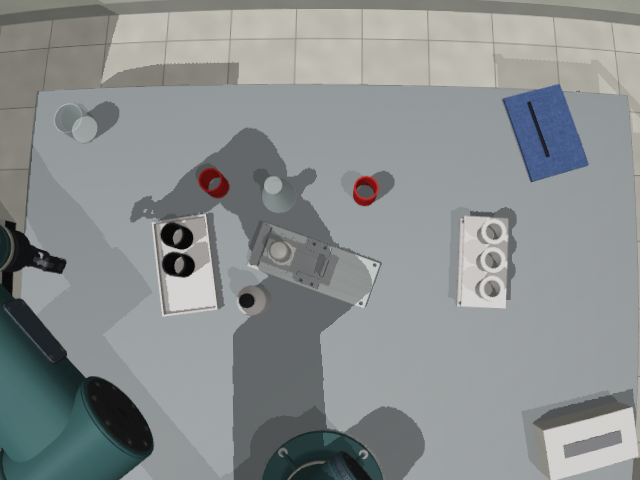

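Both views show the sleeve upright in the tray's free end (scene 489,216; top 177,236), with the spare unmoved (470,195). The liner is seated and the bolt home; the bottle and flask are where they were. Handing in.

```bash
python3 -c "
from plant import ctrl
print(ctrl.sign_off())"
```

```text
the job is handed in; nothing more can be done
None
```

The job is done and handed in at about 15.6 s. I pushed the bolt home, drew the sleeve straight up off the liner, and set it down in the far end of the drip tray before letting go.

Last checks:
- **Bolt:** it stopped firmly at 13 N. The pushing face of its thumb plate measures stand x = -104 mm from the top camera and about -102 mm from the scene camera, which matches home within the calibration.
- **Liner:** still seated, its top about 0.12 m above the bench before and after the sleeve came off.
- **Sleeve:** upright at about (0.573, 0.336). Its rim is about 0.089 m above the bench, the same as the spare's.
- **Spare:** its measured position is within 0.2 mm of the start.
- **Bottle and flask:** unmoved in the final pictures by eye only. My measuring script crashed on its last run because it still looked for the sleeve on the stand, so they were last measured after the bolt push, when they had not moved.

The highest force I read was 13 N, during the bolt push.

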